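# Latch the tool crib gate

## Robot

A 6-joint arm with a two-finger parallel gripper is mounted at the origin on the work surface. World frame = base frame: x ahead of the robot, y to its left, z up, the work surface at z = 0. Lengths are in mm, angles in degrees, forces in N, time in s.
With the tool pointing down it reaches from about 300 to 850 mm from the base axis. Payload 4.2 kg.
Tool frame: the origin (TCP) lies midway between the tips of the shut fingers; the grasp point (between the pads) lies 19 mm behind it; z points along the fingers, y is the direction in which the jaws open and shut (so a half turn about z gives the same grasp; the last joint's range is limited). The gripper opens to 91 mm and grips with 3 to 60 N. Pads are 32 mm wide; open, the fingers measure 118 mm over their backs; the gripper's body (76 mm by 178 mm) begins 60 mm behind the grasp point.
Start: joints at [-68.812, 18.312, 89.639, -0, 72.044, -1.146], TCP at [218.506, -531.882, 213.976] pointing down, gripper open.
Joint ranges: [-177.97, 177.97], [-48.28, 115.42], [12.27, 149.76], [-77.06, 257.06], [2.81, 150.46], [-146.56, 146.56]. Speed limits (degrees/s): [147.25, 147.25, 180, 180, 180, 180].

## Interface

Orientations are given as [roll, pitch, yaw] about the fixed x, y, z axes, in that order (R = Rz(yaw) Ry(pitch) Rx(roll)).
In Python, from workcell import env gives the robot as it stands.
- The arm moves only by the shell command python3 -m jog 'ROWS' [FORCE]. ROWS is JSON, a list of rows, each an object of numbers: "dx", "dy", "dz": the shift along the world's x, y, z in m; "wx", "wy", "wz": the turn, a rotation vector about the world's x, y, z in rad; "grip": the gripper's target within -1 to 1 (shut at 1, half-way at 0, fully open at -1). In form: [{"dx": .., "dy": .., "dz": .., "wx": .., "wy": .., "wz": .., "grip": ..}, ...]. A call has 1 to 10 rows; each row shifts and turns the commanded pose from where the row before left it; what a row does not reach is not made up. A row lasts 1/10 s, in which the tool goes at most 50 mm and 8.59 degrees, less where a joint would pass 70% of its speed; a pose out of reach is approached as far as the arm can. A call with a gripper value outside its range is refused whole. The fingers move at their own pace and stop on an object; FORCE is the grip in N (left out, the last holds). Time passes only in rows, so rows that do not move let the fingers close. It gives the time, the measured TCP pose, the force and the opening at its end, in the units of the state.
- env.state(): the state, without advancing time (a new reading comes with each control period).
- env.grab_frame(name): name is "scene" or "top" or "wrist"; returns the picture (480x640x3 uint8, red, green, blue); there is no depth.
- env.get_calibration(name): a dict with "fx", "fy", "cx", "cy" (pixels), "R" (3x3) and "t" (3): a world point X has camera coordinates R X + t. Camera axes: x right, y down, z forward; pixel columns grow to the right and rows downward; lengths in mm; the calibration is good to about 2 mm. A picture is of the moment at which its call begins: read the wrist's pose just before it. get_calibration takes no time and is no camera call; for the wrist camera it gives the pose at the moment of the call.
- env.job_done(): hands the job in, once; it reports no verdict.
The state is a dict: "time_s": time; "qpos": joint angles; "qvel": joint speeds; "effort": joint torques, N m; "ee_pos": TCP position; "ee_rot": TCP orientation; "force": force on the tool from outside, world axes, zero at the start; "torque": the same for the moment, N m; "gripper_width": finger opening in mm.
Only numpy, scipy, OpenCV 4.12 (cv2) and the standard library are available. Lean on these libraries where they do the work, as an engineer would, in place of code of your own. Each camera call takes 0.05 s, during which the arm holds its last target. There are 200 camera calls.

## Task

The gate of the tool crib stands open: shut it and latch it. Raise the latch bar by its thumb piece, swing the gate to with the bar passing over the striker's lip, and let the bar drop fully down into the catch so that the gate stays shut when you let go. Have a light hand on the catch post and its striker, never forcing them, and leave everything else on the table and in the crib where it is.

Things in the scene. Friction and masses are not known exactly. Their poses are not given: they have to be found in the camera images.
- crib: Open-topped timber tool crib, 190 deep, 310 wide, walls 106 high; a hinged gate closes its front. Fixed to the table, with hinge pin and post. Origin: on the table, middle of the front line. x: into the crib (the way the gate closes); y: along the front towards the hinge side; z up. Hinge pin (upright) at y = +125 mm, catch post at y = -125 mm, both on the front line.
- post: Dark steel catch post, 40 x 36, 125 high; axes as the crib's, origin at the middle of its foot. On its top a bright steel striker is clamped in a slot. The middle of its notch lies anywhere from 16 mm before to 16 mm beyond the post's middle along x; this offset is not in the measured pose, so feel or see it. It does not shift in use. Post and striker bear at most 12 N.
- striker_mid (a point): Fixed point over the post's middle, 142 mm above the table (level bar's underside). The striker there, open upward, has in closing order (+x): a lip 18 thick, upright faces, top at 160 mm; a notch (the catch) 14 wide, deeper than the bar goes; a back stop 14 thick, top at 208 mm. All are 16 wide in y. Their offset along x (up to 16 mm) is not in this point.
- gate (a joint): Gate angle, rad, about the hinge pin: 0 = leaf along the front line; grows as it swings out to the crib's -x side; it can go in to -0.12. The bar crosses the striker 250 mm from the pin; with the bar in the notch it reads -0.075 to 0.075, as the striker sits. Leaf 215 long, 125 high. A spring hinge pushes a nearly shut gate open (about 0.3 N m at 0); beyond 0.6 friction holds it.
- latch (a joint): Latch bar angle, rad: 0 = level, on its rest; grows as the free end is lifted, to 0.6; it drops by its weight (0.22 kg). It passes over the lip at 0.10 or more; keep under 0.33 so that it still meets the back stop. Pivot 60 mm from the pin along the leaf, 150 mm up. Bright steel, 10 thick across the gate, 16 high, above the leaf, to 275 mm from the pin, so over the post.
- thumb_piece (a point): Middle of the thumb piece: upright steel lug on the bar, 12 thick across the gate (x), 24 along the bar (y), top 48 above the bar's middle line. This point is 110 mm from the pivot along the bar (170 from the pin), 30 above the bar's middle line, 180 above the table when level. Pinch it from above across its thickness; beside it nothing but the bar stands above 125 mm.
- case: Bystander: wooden box 90 x 130 x 60 in the crib. Origin: centre of its underside.
- battery: Bystander: black tool battery 75 x 60 x 59 in the crib. Origin: centre of its underside.
- can: Bystander: metal can, 54 across, 130 high. Origin: centre of its underside.
- jar: Bystander: glass jar, 60 across, 75 high. Origin: centre of its underside.
- tape: Bystander: roll of tape, 90 across, 30 high. Origin: centre of its underside.
- wrench: Bystander: wrench lying on the table. Origin: its underside.
- driver: Bystander: screwdriver lying on the table. Origin: its underside.

How it is judged:
By the outcome, as a careful person would: the job done as asked, in the order asked, and still so for the second after the job is handed in, with the robot touching nothing.
It also fails if it takes over 58 s, if anything falls off the work surface, if the arm or the gripper's body presses on something with over 40 N, if the wrist force passes 120 N, or if a joint passes its speed limit or range.

## Working session

There is one attempt and no reset: what is moved stays moved. The work goes in short steps, Python scripts to look and compute and a shell command to move; the robot and the scene stay as the last step left them, time stands still between calls to the robot, and variables do not carry over. Pictures are saved under pics/ and viewed, about 8 in all and at most 12, crops included, and the job is handed in when it is done.

```bash
mkdir -p pics; ls; python3 - <<'E'
from workcell import env
import cv2,json
print(env.state())
for n in("scene","top"):
    c=env.get_calibration(n); print(n,c)
    cv2.imwrite(f"pics/{n}0.png",env.grab_frame(n)[:,:,::-1])
E
```

```text
pics
{'time_s': 0.0, 'qpos': array([-6.88126797e+01,  1.83517707e+01,  8.97063745e+01,  7.30601039e-04,
        7.20431411e+01, -1.14636523e+00]), 'qvel': array([-0.06044417,  0.18233337, -0.05733375, -0.03525017, -0.06330416,
        0.07733445]), 'effort': array([ 1.84903278e-03, -4.12458444e+01, -2.31972063e+01,  7.29459221e-02,
        4.57600015e-02, -1.42280037e-04]), 'ee_pos': array([ 218.31893717, -531.39913186,  213.11919175]), 'ee_rot': array([-1.79898748e+02, -2.72085745e-03,  2.23334572e+01]), 'force': array([-0.23842434, -0.27105678,  0.46678428]), 'torque': array([-0.00062321, -0.03815907,  0.02448867]), 'gripper_width': 91.58392175394002}
scene {'fx': 484.2066657105859, 'fy': 484.2066657105859, 'cx': 320.9952160617184, 'cy': 237.08128479951733, 'R': array([[-0.40737853,  0.91325411,  0.00310751],
       [ 0.75308676,  0.33785309, -0.56454904],
       [-0.51662661, -0.22764493, -0.82539368]]), 't': array([ 227.40311636, -353.3006459 , 1646.92351493])}
top {'fx': 545.168891755713, 'fy': 545.168891755713, 'cx': 314.0366279220092, 'cy': 248.04944677845285, 'R': array([[-0.02122987, -0.99977175, -0.0023945 ],
       [-0.99781751,  0.02133804, -0.06248921],
       [ 0.06252604,  0.00106263, -0.99804277]]), 't': array([  11.3866271 ,  588.74668512, 1389.86639998])}
```

View pics/scene0.png

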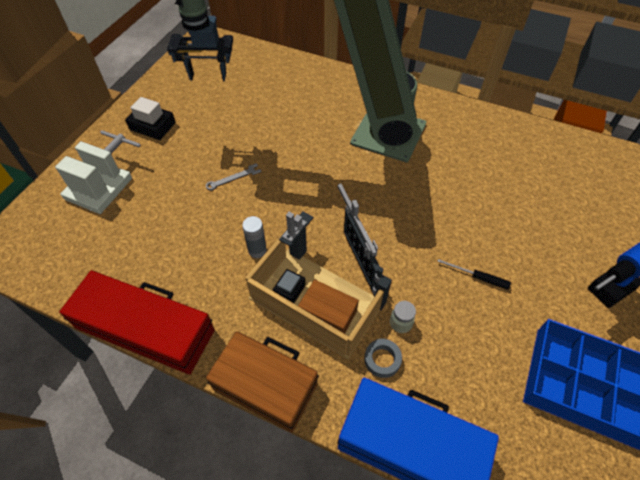

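View pics/top0.png

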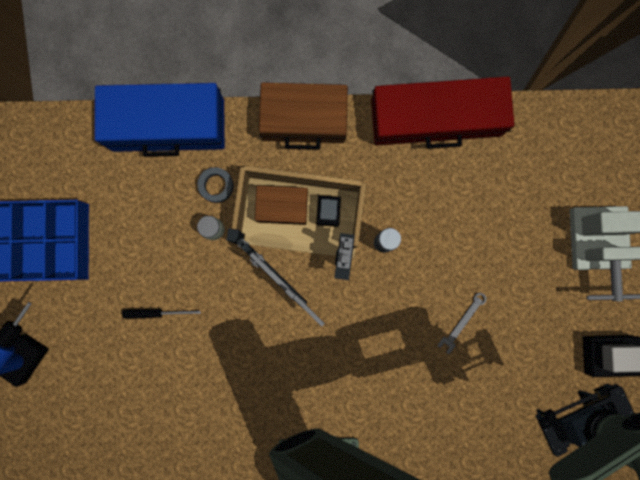

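The gate is open about 45°, with the hinge near top (237,237), the post near (345,258) and the bar tip at (322,324). I'll enlarge both views.

```bash
python3 - <<'E'
import cv2
t=cv2.imread("pics/top0.png")[160:340,225:415]
t=cv2.resize(t,None,fx=4.2,fy=3.3,interpolation=3) if 0 else cv2.resize(t,None,fx=3.3,fy=3.3,interpolation=3)
cv2.imwrite("pics/topc.png",t)
s=cv2.imread("pics/scene0.png")[170:330,240:420]
cv2.imwrite("pics/scenec.png",cv2.resize(s,None,fx=3.7,fy=3.7,interpolation=3))
E
```

```text
(no output)
```

View pics/topc.png

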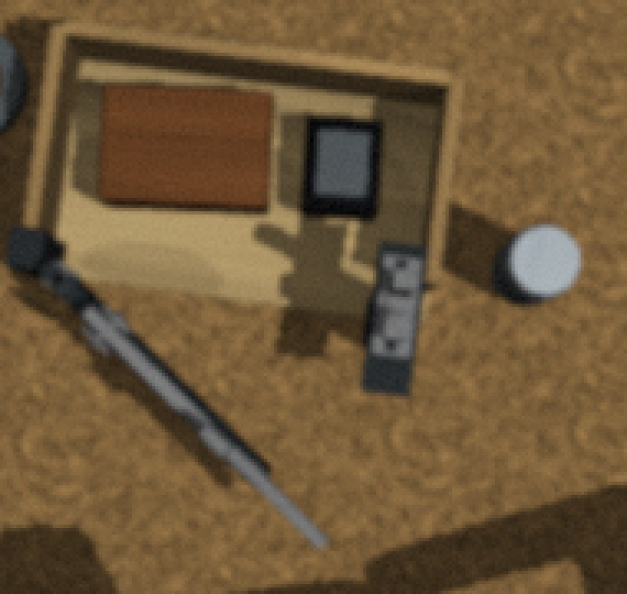

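View pics/scenec.png

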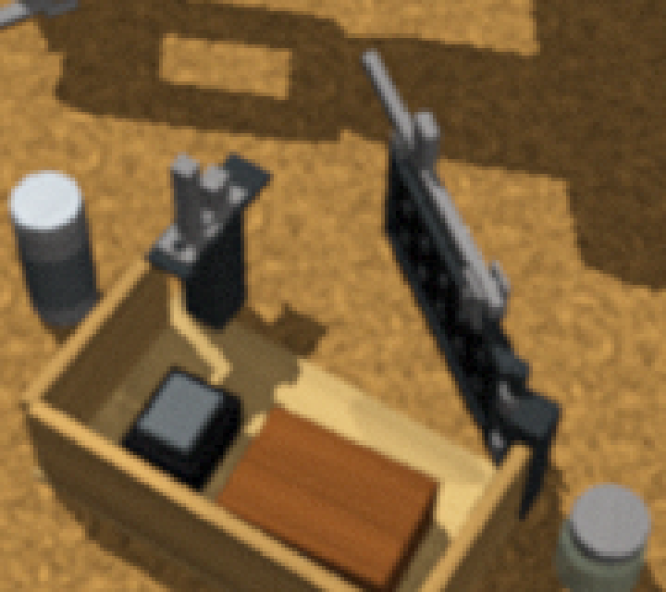

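```bash
cat > h.py <<'E'
import numpy as np
from workcell import env
def bp(name,u,v,z,c=None):
    c=c or env.get_calibration(name); R=np.array(c["R"]);t=np.array(c["t"])
    d=R.T@[(u-c["cx"])/c["fx"],(v-c["cy"])/c["fy"],1]; o=-R.T@t
    return (o+d*(z-o[2])/d[2]).round(1)
def pr(name,X,c=None):
    c=c or env.get_calibration(name); p=np.array(c["R"])@X+c["t"]
    return (p[0]/p[2]*c["fx"]+c["cx"],p[1]/p[2]*c["fy"]+c["cy"])
E
python3 - <<'E'
from h import *
T=lambda u,v,z:bp("top",225+u/3.3,160+v/3.3,z)
S=lambda u,v,z:bp("scene",240+u/3.7,170+v/3.7,z)
for n,f,u,v,z in[("backL",T,60,24,106),("backR",T,453,74,106),("hinge",T,33,250,130),("tip",T,322,546,158),("thumbtop",T,214,437,198),
 ("postfrontmid",T,386,392,125),("postbackmid",T,402,245,125),("SbackL",S,490,700,106),("SbackR(outer)",S,35,405,106),
 ("S tip",S,372,55,158),("S thumbtop",S,427,118,198),("S backstoptop",S,185,160,208),("S liptop",S,214,172,160),("S postpl near",S,172,262,125),("S postpl far",S,255,170,125)]:
    print(n,f(u,v,z))
E
```

```text
backL [785.  167.8 106. ]
backR [ 741.3 -122.3  106. ]
hinge [615.2 186.4 130. ]
tip [400.9 -17.2 158. ]
thumbtop [479.1  55.  198. ]
postfrontmid [507.5 -66.1 125. ]
postbackmid [613.6 -80.3 125. ]
SbackL [806.8 237.1 106. ]
SbackR(outer) [ 739.6 -114.1  106. ]
S tip [405. -11. 158.]
S thumbtop [473.7  57.  198. ]
S backstoptop [580.5 -74.3 208. ]
S liptop [549.9 -69.5 160. ]
S postpl near [609.2 -74.9 125. ]
S postpl far [513.  -55.8 125. ]
```

```bash
python3 -m jog '[{"dx":0.024,"dy":0.042,"dz":0.01,"wz":0.037,"grip":-1},{"dx":0.024,"dy":0.042,"dz":0.01,"wz":0.037,"grip":-1},{"dx":0.024,"dy":0.042,"dz":0.01,"wz":0.037,"grip":-1},{"dx":0.024,"dy":0.042,"dz":0.01,"wz":0.037,"grip":-1},{"dx":0.024,"dy":0.042,"dz":0.01,"wz":0.037,"grip":-1},{"dx":0.024,"dy":0.042,"dz":0.01,"wz":0.037,"grip":-1},{"dx":0.024,"dy":0.042,"dz":0.01,"wz":0.037,"grip":-1},{"dx":0.024,"dy":0.042,"dz":0.01,"wz":0.037,"grip":-1},{"dx":0.024,"dy":0.042,"dz":0.01,"wz":0.037,"grip":-1},{"dx":0.024,"dy":0.042,"dz":0.01,"wz":0.037,"grip":-1}]' && python3 -m jog '[{"dx":0.01,"dy":0.04,"dz":0.02,"grip":-1},{"dx":0.01,"dy":0.04,"dz":0.02,"grip":-1},{"dy":0.03,"grip":-1},{"grip":-1},{"grip":-1}]'; python3 - <<'E'
from h import *
import cv2,pickle
c=env.get_calibration("wrist");pickle.dump(c,open("w1.pkl","wb"))
cv2.imwrite("pics/w1.png",cv2.resize(env.grab_frame("wrist")[:,:,::-1],(800,600),interpolation=3))
s=env.state();print(s["ee_pos"],s["ee_rot"],s["force"],s["qpos"]); print(-np.array(c["R"]).T@c["t"])
E
```

```text
[ 218.36914465 -531.5357237   213.31872523] [-1.79926093e+02 -5.60763475e-04  2.23332513e+01] [ 0.63106068  0.60806155 -0.1265783 ] [-6.88119928e+01  1.83433370e+01  8.96894008e+01 -9.63471858e-04
  7.20411660e+01 -1.14494686e+00]
[ 296.76183083 -498.58805649  383.25269677]invalid input
```

View pics/w1.png

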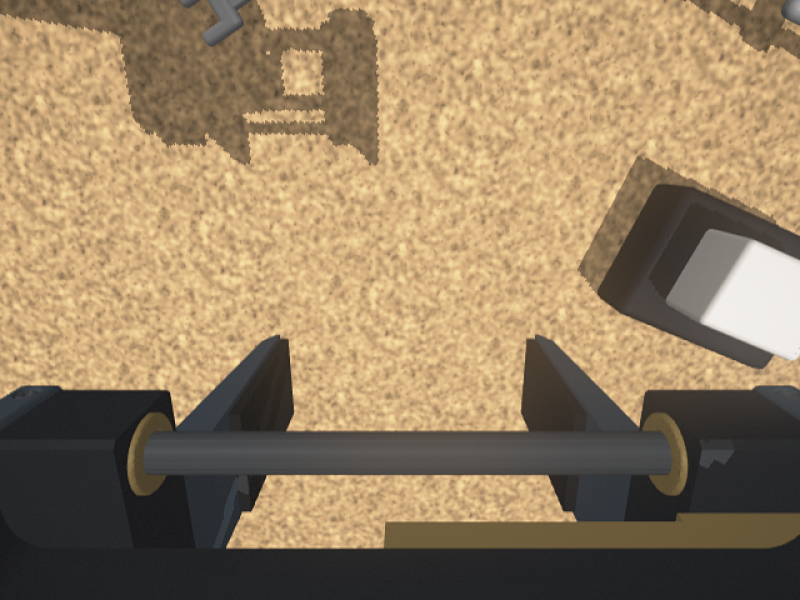

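The jog call was refused: every row probably needs all seven keys. The arm didn't move, so this picture shows only the table. I'll send it again with full rows.

```bash
python3 -m jog '[{"dx":0.024,"dy":0.042,"dz":0.01,"wx":0,"wy":0,"wz":0.037,"grip":-1},{"dx":0.024,"dy":0.042,"dz":0.01,"wx":0,"wy":0,"wz":0.037,"grip":-1},{"dx":0.024,"dy":0.042,"dz":0.01,"wx":0,"wy":0,"wz":0.037,"grip":-1},{"dx":0.024,"dy":0.042,"dz":0.01,"wx":0,"wy":0,"wz":0.037,"grip":-1},{"dx":0.024,"dy":0.042,"dz":0.01,"wx":0,"wy":0,"wz":0.037,"grip":-1},{"dx":0.024,"dy":0.042,"dz":0.01,"wx":0,"wy":0,"wz":0.037,"grip":-1},{"dx":0.024,"dy":0.042,"dz":0.01,"wx":0,"wy":0,"wz":0.037,"grip":-1},{"dx":0.024,"dy":0.042,"dz":0.01,"wx":0,"wy":0,"wz":0.037,"grip":-1},{"dx":0.024,"dy":0.042,"dz":0.01,"wx":0,"wy":0,"wz":0.037,"grip":-1},{"dx":0.024,"dy":0.042,"dz":0.01,"wx":0,"wy":0,"wz":0.037,"grip":-1}]'
```

```text
time_s: 1.15
ee_pos: [458.9, -110.0, 314.3]
ee_rot: [180.0, 0.0, 43.6]
force: [0.9, -1.3, 0.6]
gripper_width: 91.1
```

```bash
python3 - <<'E'
from h import *
import cv2,pickle
c=env.get_calibration("wrist");pickle.dump(c,open("w1.pkl","wb"))
cv2.imwrite("pics/w2.png",cv2.resize(env.grab_frame("wrist")[:,:,::-1],(800,600),interpolation=3))
print(-np.array(c["R"]).T@c["t"])
E
```

```text
[520.29270415 -50.68845761 484.37288419]
```

View pics/w2.png

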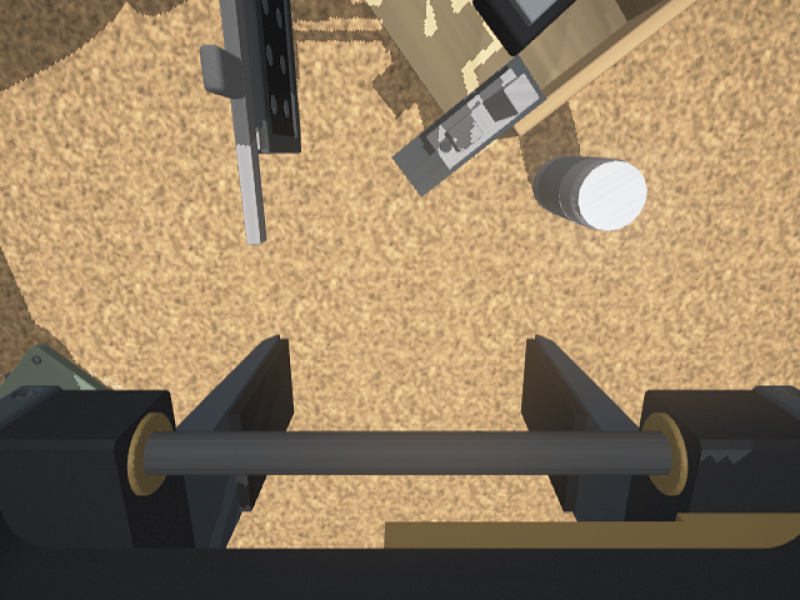

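```bash
python3 - <<'E'
from h import *
import cv2,pickle
c=pickle.load(open("w1.pkl","rb"))
W=lambda u,v,z:bp("",u*.8,v*.8,z,c)
for n,u,v,z in [("tip",254,242,158),("lugtop nearL",204,91,198),("lugtop nearR",211,95,198),("lugtop farL",201,46,198),("barR tip",265,240,158),("barL tip",247,243,158),
 ("p1",393,157,125),("p2",422,195,125),("p3",512,58,125),("p4",547,97,125)]: print(n,W(u,v,z))
i=cv2.imread("pics/w2.png")
a=cv2.resize(i[40:210,380:560],None,fx=3.4,fy=3.4,interpolation=3)
b=cv2.resize(i[30:130,185:275],None,fx=2.0,fy=3.4*170/100*0+2.0,interpolation=3)
o=np.zeros((a.shape[0],a.shape[1]+b.shape[1],3),np.uint8);o[:,:a.shape[1]]=a;o[:b.shape[0],a.shape[1]:]=b
cv2.imwrite("pics/w2c.png",o);print(o.shape)
E
```

```text
tip [404.9 -15.1 158. ]
lugtop nearL [466.4  52.8 198. ]
lugtop nearR [467.4  48.8 198. ]
lugtop farL [483.4  67.4 198. ]
barR tip [411.2 -19.7 158. ]
barL tip [401. -12. 158.]
p1 [511.  -45.7 125. ]
p2 [506.1 -79.5 125. ]
p3 [614.  -60.2 125. ]
p4 [614.1 -95.9 125. ]
(578, 792, 3)
```

View pics/w2c.png

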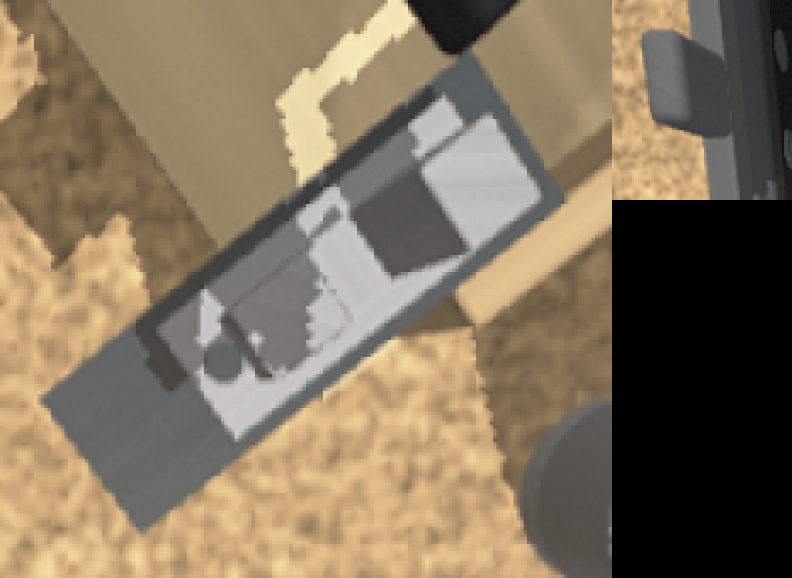

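```bash
python3 - <<'E'
from h import *
import pickle
c=pickle.load(open("w1.pkl","rb"))
o=np.array([561.3,-70.3]);a=np.radians(-8.4);ex=np.array([np.cos(a),np.sin(a)]);ey=np.array([-np.sin(a),np.cos(a)])
for n,u,v,z in [("bs",422,170,208),("bs",468,245,208),("bs",495,115,208),("bs",545,190,208),("lip",225,310,160),("lip",275,375,160),("lip",310,245,160),("lip",350,320,160)]:
    p=bp("",(380+u/3.4)*.8,(40+v/3.4)*.8,z,c)[:2]; print(n,p,(p-o)@ex,(p-o)@ey)
tip=np.array([406,-15.8]);pin=o+250*ey;d=tip-pin;print("pin",pin,"len",np.hypot(*d)); d/=np.hypot(*d)
g=np.arccos(d@-ey);print("gate",g,"d",d,"thumb",pin+170*d,"thumb from lug mid, see above; closed thumb",pin-170*ey)
E
```

```text
bs [578.9 -66.3] 16.826860945898968 6.528150634550402
bs [576.5 -79.7] 16.41011992952414 -7.078697895703432
bs [592.1 -68.8] 30.250463312416493 5.9832657791667705
bs [590.3 -82.5] 30.471110604388084 -7.832714633838523
lip [546.9 -60. ] -15.750176788859848 8.085909418220053
lip [545.2 -75.1] -15.226086023604447 -7.100443958077155
lip [566.  -63.4] 3.64160706784545 7.51256933168796
lip [561.9 -78.3] 1.7622276282771083 -7.826528846566457
pin [597.82075714 177.01808324] len 271.98164661357174
gate 0.6361976223076171 d [-0.70527096 -0.70893785] thumb [477.92469386  56.49864908] thumb from lug mid, see above; closed thumb [572.98664228   8.84178664]
```

Striker: the lip spans about -15.5 to +2.7 and the back stop starts at +16.6. That puts the notch centre near +9.6 mm, or a gate angle of about -0.04. The lug is at about (478.5, 56.5). Next I go over the lug and down.

```bash
python3 -m jog '[{"dx":0.005,"dy":0.042,"dz":0,"wx":0,"wy":0,"wz":0.007,"grip":-1},{"dx":0.005,"dy":0.042,"dz":0,"wx":0,"wy":0,"wz":0.007,"grip":-1},{"dx":0.005,"dy":0.042,"dz":-0.01,"wx":0,"wy":0,"wz":0.006,"grip":-1},{"dx":0.0045,"dy":0.0405,"dz":-0.02,"wx":0,"wy":0,"wz":0.006,"grip":-1},{"dx":0,"dy":0,"dz":-0.035,"wx":0,"wy":0,"wz":0,"grip":-0.6},{"dx":0,"dy":0,"dz":-0.03,"wx":0,"wy":0,"wz":0,"grip":-0.3},{"dx":0,"dy":0,"dz":-0.03,"wx":0,"wy":0,"wz":0,"grip":0},{"dx":0,"dy":0,"dz":-0.022,"wx":0,"wy":0,"wz":0,"grip":0},{"dx":0,"dy":0,"dz":0,"wx":0,"wy":0,"wz":0,"grip":0}]' 10; python3 - <<'E'
from h import *
import cv2
print(env.state()["ee_pos"],env.state()["force"])
w=env.grab_frame("wrist")[:,:,::-1]; s=env.grab_frame("scene")[:,:,::-1][150:350,260:440]
o=np.hstack([w[:,100:520],cv2.resize(s,(380,422))[0:480] if 0 else cv2.copyMakeBorder(cv2.resize(s,(380,422)),0,58,0,0,0)])
cv2.imwrite("pics/g.png",o);print(o.shape)
E
```

```text
time_s: 2.1
ee_pos: [475.5, 54.2, 164.0]
ee_rot: [-179.7, 0.3, 45.0]
force: [-0.0, 0.1, 0.6]
gripper_width: 54.0
[475.45641372  54.22934113 163.9752844 ] [-0.0429815   0.14747011  0.61855645]
(480, 800, 3)
```

View pics/g.png

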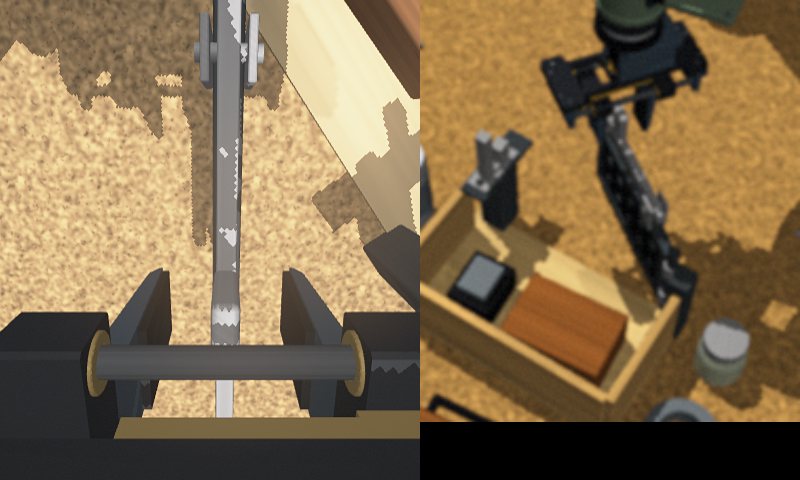

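The lug sits centred between the fingers: their inner faces are at columns 170 and 282, the bar at 226. Closing gently.

```bash
python3 -m jog '[{"dx":0.002,"dy":0.002,"dz":0.002,"wx":0,"wy":0,"wz":0,"grip":0.5},{"dx":0,"dy":0,"dz":0,"wx":0,"wy":0,"wz":0,"grip":1},{"dx":0,"dy":0,"dz":0,"wx":0,"wy":0,"wz":0,"grip":1},{"dx":0,"dy":0,"dz":0,"wx":0,"wy":0,"wz":0,"grip":1},{"dx":0,"dy":0,"dz":0,"wx":0,"wy":0,"wz":0,"grip":1},{"dx":0,"dy":0,"dz":0,"wx":0,"wy":0,"wz":0,"grip":1}]' 15
```

```text
time_s: 2.8
ee_pos: [480.0, 56.7, 169.3]
ee_rot: [180.0, -0.0, 45.0]
force: [-0.1, -0.5, 3.7]
gripper_width: 12.0
```

```bash
python3 -m jog '[{"dx":0.0005,"dy":0.0005,"dz":0.0055,"wx":-0.0354,"wy":0.0353,"wz":0,"grip":1},{"dx":0.0009,"dy":0.0009,"dz":0.0055,"wx":-0.0354,"wy":0.0353,"wz":0,"grip":1},{"dx":0.0013,"dy":0.0013,"dz":0.0053,"wx":-0.0354,"wy":0.0353,"wz":0,"grip":1},{"dx":0.0015,"dy":0.0016,"dz":0.0052,"wx":-0.0354,"wy":0.0353,"wz":0,"grip":1},{"dx":0,"dy":0,"dz":0,"wx":0,"wy":0,"wz":0,"grip":1},{"dx":0,"dy":0,"dz":0,"wx":0,"wy":0,"wz":0,"grip":1}]'; python3 - <<'E'
from h import *
import cv2
R=cv2.Rodrigues
pin=np.array([597.8,177.0]);s=env.state();p=s["ee_pos"]
v=p[:2]-pin;print("r",np.hypot(*v),"az",np.degrees(np.arctan2(v[1],v[0])),p,s["ee_rot"],s["force"],s["torque"])
r=np.hypot(*v);a0=np.arctan2(v[1],v[0])
from math import *
aend=radians(261.6)-2*pi
print("a0,aend,sweep",a0,aend,aend-a0)
# waypoints to gate -0.03.. steps
for k in range(0,11):
    a=a0+k*.065; q=pin+r*np.array([cos(a),sin(a)]);print(k,q.round(1),"gate",round(aend-a,3))
E
```

```text
time_s: 3.4
ee_pos: [484.2, 60.8, 190.1]
ee_rot: [180.0, 11.4, 45.0]
force: [-0.5, -1.5, 0.2]
gripper_width: 11.7
r 162.52838739149473 az -134.33574714318243 [484.21513912  60.7504577  190.12516875] [179.97212118  11.43000508  45.0321973 ] [-0.52185309 -1.53023885  0.23146   ] [-0.09533661 -0.10755521 -0.09473176]
a0,aend,sweep -2.3446010907751 -1.71740398396242 0.6271971068126798
0 [484.2  60.8] gate 0.627
1 [492.   53.6] gate 0.562
2 [500.2  47. ] gate 0.497
3 [508.9  40.9] gate 0.432
4 [517.9  35.5] gate 0.367
5 [527.3  30.6] gate 0.302
6 [536.9  26.3] gate 0.237
7 [546.9  22.7] gate 0.172
8 [557.   19.7] gate 0.107
9 [567.3  17.4] gate 0.042
10 [577.7  15.7] gate -0.023
```

```bash
python3 -m jog '[{"dx":0.0078,"dy":-0.0072,"dz":0,"wx":0,"wy":0,"wz":0.065,"grip":1},{"dx":0.0082,"dy":-0.0066,"dz":0,"wx":0,"wy":0,"wz":0.065,"grip":1},{"dx":0.0087,"dy":-0.0061,"dz":0,"wx":0,"wy":0,"wz":0.065,"grip":1},{"dx":0.009,"dy":-0.0054,"dz":0,"wx":0,"wy":0,"wz":0.065,"grip":1},{"dx":0.0094,"dy":-0.0049,"dz":0,"wx":0,"wy":0,"wz":0.065,"grip":1},{"dx":0.0096,"dy":-0.0043,"dz":0,"wx":0,"wy":0,"wz":0.065,"grip":1},{"dx":0.01,"dy":-0.0036,"dz":0,"wx":0,"wy":0,"wz":0.065,"grip":1},{"dx":0,"dy":0,"dz":0,"wx":0,"wy":0,"wz":0,"grip":1},{"dx":0,"dy":0,"dz":0,"wx":0,"wy":0,"wz":0,"grip":1}]'; python3 - <<'E'
from h import *
import cv2
print(env.state()["torque"])
w=env.grab_frame("wrist")[:,:,::-1]; s=env.grab_frame("scene")[:,:,::-1][150:350,260:440]
cv2.imwrite("pics/g2.png",np.hstack([w[:,100:520],cv2.copyMakeBorder(cv2.resize(s,(380,422)),0,58,0,0,0)]))
E
```

```text
time_s: 4.3
ee_pos: [546.0, 22.1, 190.3]
ee_rot: [-180.0, 11.5, 71.0]
force: [-1.8, -2.9, 0.1]
gripper_width: 11.9
[-0.39611972  0.11060014 -0.14610311]
```

View pics/g2.png

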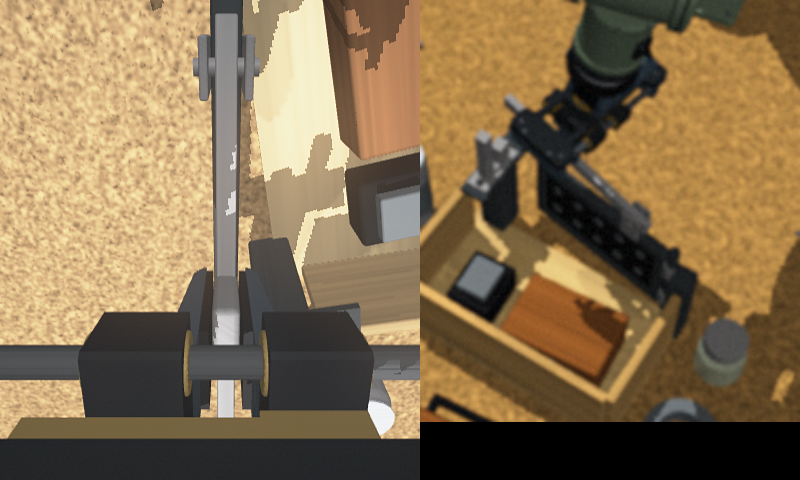

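```bash
python3 -m jog '[{"dx":0.005,"dy":-0.0016,"dz":0,"wx":0,"wy":0,"wz":0.0325,"grip":1},{"dx":0.0051,"dy":-0.0014,"dz":0,"wx":0,"wy":0,"wz":0.0325,"grip":1},{"dx":0.0051,"dy":-0.0012,"dz":0,"wx":0,"wy":0,"wz":0.0325,"grip":1},{"dx":0,"dy":0,"dz":0,"wx":0,"wy":0,"wz":0,"grip":1}]'; python3 -m jog '[{"dx":0.0052,"dy":-0.0011,"dz":0,"wx":0,"wy":0,"wz":0.0325,"grip":1},{"dx":0.0052,"dy":-0.0009,"dz":0,"wx":0,"wy":0,"wz":0.0325,"grip":1},{"dx":0.0026,"dy":-0.0004,"dz":0,"wx":0,"wy":0,"wz":0.0163,"grip":1},{"dx":0,"dy":0,"dz":0,"wx":0,"wy":0,"wz":0,"grip":1},{"dx":0,"dy":0,"dz":0,"wx":0,"wy":0,"wz":0,"grip":1}]'; python3 -m jog '[{"dx":0.0026,"dy":-0.0004,"dz":0,"wx":0,"wy":0,"wz":0.0163,"grip":1},{"dx":0,"dy":0,"dz":0,"wx":0,"wy":0,"wz":0,"grip":1},{"dx":0,"dy":0,"dz":0,"wx":0,"wy":0,"wz":0,"grip":1}]'
```

```text
time_s: 4.8
ee_pos: [561.6, 17.7, 190.5]
ee_rot: [-180.0, 11.6, 76.7]
force: [-2.5, -5.5, 0.6]
gripper_width: 11.7
time_s: 5.3
ee_pos: [574.4, 15.2, 190.5]
ee_rot: [-180.0, 11.6, 81.3]
force: [-2.5, -4.9, 0.5]
gripper_width: 11.7
time_s: 5.6
ee_pos: [577.0, 14.8, 190.5]
ee_rot: [-180.0, 11.6, 82.2]
force: [-2.0, -4.1, -0.1]
gripper_width: 12.0
```

```bash
for i in 1 2; do python3 -m jog '[{"dx":0.001,"dy":-0.0001,"dz":0,"wx":0,"wy":0,"wz":0.006,"grip":1},{"dx":0,"dy":0,"dz":0,"wx":0,"wy":0,"wz":0,"grip":1},{"dx":0,"dy":0,"dz":0,"wx":0,"wy":0,"wz":0,"grip":1}]'; done; python3 - <<'E'
from h import *
import cv2
s=env.state();print(s["force"],s["torque"])
i=env.grab_frame("scene")[:,:,::-1];s=i[170:270,260:385]
t=env.grab_frame("top")[:,:,::-1][210:310,300:400]
cv2.imwrite("pics/g3.png",np.hstack([cv2.resize(s,(440,352),interpolation=3),cv2.resize(t,(352,352),interpolation=3)]))
E
```

```text
time_s: 5.9
ee_pos: [577.7, 14.7, 190.5]
ee_rot: [-179.9, 11.6, 82.6]
force: [-3.0, -4.8, -0.0]
gripper_width: 12.2
time_s: 6.2
ee_pos: [578.7, 14.6, 190.5]
ee_rot: [-179.9, 11.6, 82.9]
force: [-2.6, -5.3, 0.0]
gripper_width: 11.5
[-2.59939942 -5.25241842  0.02979144] [-0.79267858  0.31785063 -0.21928581]
```

View pics/g3.png

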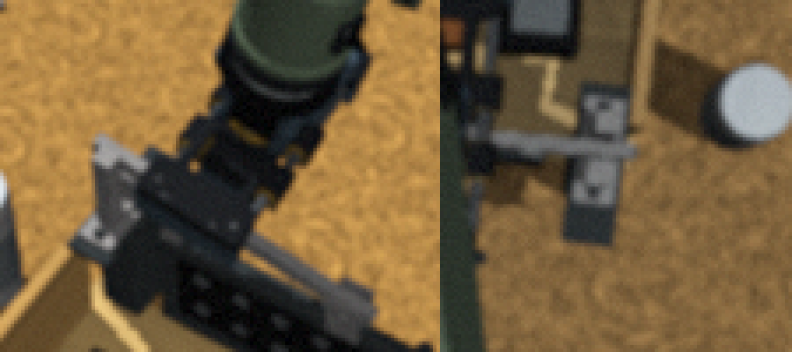

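```bash
for i in 1 2 3; do python3 -m jog '[{"dx":0.001,"dy":-0.0003,"dz":0,"wx":0,"wy":0,"wz":0.006,"grip":1},{"dx":0,"dy":0,"dz":0,"wx":0,"wy":0,"wz":0,"grip":1},{"dx":0,"dy":0,"dz":0,"wx":0,"wy":0,"wz":0,"grip":1}]'; done
```

```text
time_s: 6.6
ee_pos: [579.7, 14.4, 190.5]
ee_rot: [-179.9, 11.6, 83.3]
force: [-2.4, -4.7, 1.4]
gripper_width: 12.3
time_s: 6.9
ee_pos: [580.7, 14.3, 190.4]
ee_rot: [-179.9, 11.5, 83.6]
force: [-2.3, -3.3, 0.0]
gripper_width: 11.8
time_s: 7.2
ee_pos: [581.3, 14.2, 190.4]
ee_rot: [-179.9, 11.5, 83.9]
force: [-3.4, -3.3, 1.4]
gripper_width: 11.9
```

```bash
for i in 1 2; do python3 -m jog '[{"dx":0.0007,"dy":-0.0001,"dz":0,"wx":0,"wy":0,"wz":0.004,"grip":1},{"dx":0,"dy":0,"dz":0,"wx":0,"wy":0,"wz":0,"grip":1},{"dx":0,"dy":0,"dz":0,"wx":0,"wy":0,"wz":0,"grip":1}]'; done
```

```text
time_s: 7.5
ee_pos: [581.3, 14.2, 190.4]
ee_rot: [-179.8, 11.5, 84.2]
force: [-5.2, -3.1, 1.7]
gripper_width: 11.9
time_s: 7.8
ee_pos: [581.3, 14.2, 190.4]
ee_rot: [-179.7, 11.5, 84.4]
force: [-7.8, -2.1, 3.0]
gripper_width: 11.9
```

The x position stalled at 581.3 while the force rose: that is the back stop. I'll back off to the middle of the notch, then lower the bar.

```bash
python3 -m jog '[{"dx":-0.0015,"dy":0.0002,"dz":0,"wx":0,"wy":0,"wz":-0.009,"grip":1},{"dx":-0.0015,"dy":0.0002,"dz":0,"wx":0,"wy":0,"wz":-0.009,"grip":1},{"dx":0,"dy":0,"dz":0,"wx":0,"wy":0,"wz":0,"grip":1},{"dx":0,"dy":0,"dz":0,"wx":0,"wy":0,"wz":0,"grip":1}]'
```

```text
time_s: 8.2
ee_pos: [580.2, 14.3, 190.4]
ee_rot: [-179.9, 11.5, 83.4]
force: [-3.7, -4.2, -0.3]
gripper_width: 11.7
```

```bash
python3 -m jog '[{"dx":-0.0002,"dy":-0.0016,"dz":-0.0042,"wx":0.0397,"wy":-0.0046,"wz":0,"grip":1},{"dx":-0.0002,"dy":-0.0014,"dz":-0.0043,"wx":0.0397,"wy":-0.0046,"wz":0,"grip":1},{"dx":-0.0001,"dy":-0.0012,"dz":-0.0043,"wx":0.0397,"wy":-0.0046,"wz":0,"grip":1},{"dx":0,"dy":0,"dz":0,"wx":0,"wy":0,"wz":0,"grip":1},{"dx":0,"dy":0,"dz":0,"wx":0,"wy":0,"wz":0,"grip":1}]'
```

```text
time_s: 8.7
ee_pos: [579.9, 10.1, 177.6]
ee_rot: [-179.9, 4.7, 83.4]
force: [-4.6, -5.3, -0.5]
gripper_width: 11.9
```

```bash
python3 -m jog '[{"dx":-0.0001,"dy":-0.001,"dz":-0.0044,"wx":0.0397,"wy":-0.0046,"wz":0,"grip":1},{"dx":-0.0001,"dy":-0.0008,"dz":-0.0043,"wx":0.0397,"wy":-0.0046,"wz":0,"grip":1},{"dx":0,"dy":0,"dz":0,"wx":0,"wy":0,"wz":0,"grip":1},{"dx":0,"dy":0,"dz":0,"wx":0,"wy":0,"wz":0,"grip":1}]'
```

```text
time_s: 9.1
ee_pos: [580.1, 8.3, 169.3]
ee_rot: [180.0, 0.2, 83.5]
force: [-3.2, -5.5, 1.6]
gripper_width: 11.5
```

```bash
python3 -m jog '[{"dx":0,"dy":0,"dz":0,"wx":0,"wy":0,"wz":0,"grip":0.6},{"dx":0,"dy":0,"dz":0,"wx":0,"wy":0,"wz":0,"grip":0.3},{"dx":0,"dy":0,"dz":0,"wx":0,"wy":0,"wz":0,"grip":0.2},{"dx":0,"dy":0,"dz":0,"wx":0,"wy":0,"wz":0,"grip":0.2},{"dx":0,"dy":0,"dz":0,"wx":0,"wy":0,"wz":0,"grip":0.2}]'; python3 -m jog '[{"dx":0,"dy":0,"dz":0.01,"wx":0,"wy":0,"wz":0,"grip":0.2},{"dx":0,"dy":0,"dz":0.02,"wx":0,"wy":0,"wz":0,"grip":0.2},{"dx":0,"dy":0,"dz":0.03,"wx":0,"wy":0,"wz":0,"grip":0.2},{"dx":0,"dy":0,"dz":0.04,"wx":0,"wy":0,"wz":0,"grip":0.2},{"dx":-0.03,"dy":0,"dz":0.03,"wx":0,"wy":0,"wz":0,"grip":0.2},{"dx":-0.04,"dy":0,"dz":0.02,"wx":0,"wy":0,"wz":0,"grip":0.2},{"dx":-0.04,"dy":-0.02,"dz":0,"wx":0,"wy":0,"wz":0,"grip":0.2},{"dx":-0.04,"dy":-0.02,"dz":0,"wx":0,"wy":0,"wz":0,"grip":0.2},{"dx":0,"dy":0,"dz":0,"wx":0,"wy":0,"wz":0,"grip":0.2},{"dx":0,"dy":0,"dz":0,"wx":0,"wy":0,"wz":0,"grip":0.2}]'; python3 - <<'E'
from h import *
import cv2
i=env.grab_frame("scene")[:,:,::-1];s=i[180:310,240:405]
t=env.grab_frame("wrist")[:,:,::-1]
cv2.imwrite("pics/g4.png",np.hstack([cv2.resize(s,(381,300),interpolation=3),cv2.resize(t,(400,300),interpolation=3)]))
E
```

```text
time_s: 9.6
ee_pos: [580.8, 9.3, 169.1]
ee_rot: [179.9, -0.0, 83.4]
force: [0.2, 0.6, 1.3]
gripper_width: 36.2
time_s: 10.6
ee_pos: [430.3, -31.3, 320.3]
ee_rot: [179.8, -0.0, 83.3]
force: [0.9, -0.2, 0.2]
gripper_width: 36.4
```

View pics/g4.png

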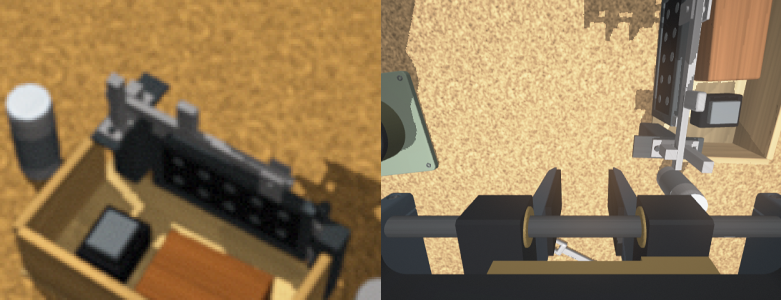

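Gate shut and held. I'll use the last picture to check that the bar is fully down, with predicted points for level (green) and resting on the lip (red).

```bash
python3 - <<'E'
from h import *
import cv2
pin=np.array([597.8,177.0]);g=-0.033;a=np.radians(261.6)-g
d=np.array([np.cos(a),np.sin(a),0]);outs=[]
for cam in("scene","wrist"):
    c=env.get_calibration(cam);i=env.grab_frame(cam)[:,:,::-1]
    def P(s,h,th):
        X=np.r_[pin,150]+d*(60+s*np.cos(th)-h*np.sin(th))+np.array([0,0,s*np.sin(th)+h*np.cos(th)]);return np.array(pr(cam,X,c))
    ctr=P(150,8,0).astype(int);x0,y0=np.clip(ctr-[50,50],0,[540,380]);k=4
    o=cv2.resize(i[y0:y0+100,x0:x0+100],(400,400),interpolation=3)
    for th,col in((0,(0,255,0)),(.1,(0,0,255))):
        for s,h in((215,8),(215,-8),(110,48),(190,8)):
            cv2.circle(o,tuple(((P(s,h,th)-[x0,y0]+.5)*k).astype(int)),3,col,-1)
    outs.append(o)
cv2.imwrite("pics/f.png",np.hstack(outs));print(env.state()["force"])
E
```

```text
[ 0.02943635 -0.13046169  0.56409492]
```

View pics/f.png

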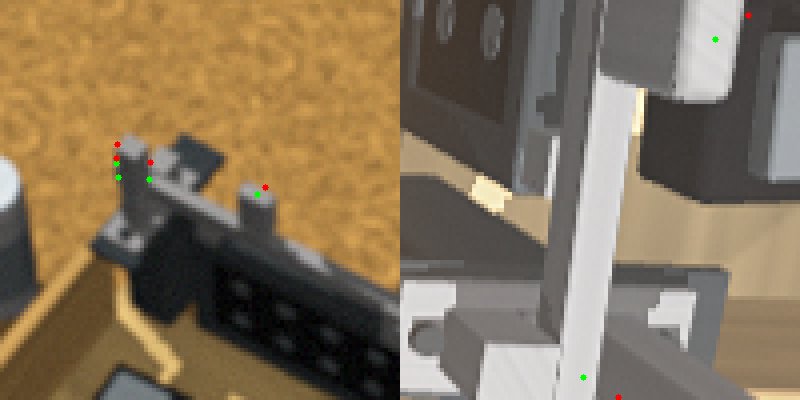

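The green (level) points lie on the bar (583,377) and on the lug (715,40). The bar sits between the lip and the back stop, below the lip's top, and the robot touches nothing.

```bash
python3 -c "
from workcell import env
print(env.job_done())"
```

```text
the job is handed in; nothing more can be done
None
```

The gate is shut and latched, and the job was handed in at about 10.7 s on the robot's clock.

- **How it was done:** I pinched the thumb piece, raised the bar to about 0.2 rad and swung the gate to with the bar over the lip. I felt the back stop: the tool read at most 7.8 N in the call-end readings, which is roughly 4 N at the striker once the gate's own spring push is taken off. I then backed off about 1.6 mm at the striker, lowered the bar to level and let go.
- **Last checks:** With the gripper clear, the gate stayed shut. In the last picture the points predicted for a level bar fell on the bar and lug, and the bar sat in the notch below the lip's top. The wrist force was near zero.
- **Bystanders:** The can, case and battery looked unmoved in the late pictures. I did not measure them or check the other bystanders again, but I felt no unexpected contact.
- **What disagreed:** Images put the notch centre at +9.6 mm; the back-stop touch suggested 8 to 9.5 mm, which is within the notch's play. The first jog call was refused because its rows left out some keys, and nothing moved.

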